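Lock the sample chamber's collar

ROBOT

A 6-joint arm with a two-finger parallel gripper is mounted at the origin on the work surface. World frame = base frame: x ahead of the robot, y to its left, z up, the work surface at z = 0. Lengths are in m, angles in rad, forces in N, time in s.
With the tool pointing down it reaches from about 0.375 to 0.9 m from the base axis. Payload 3.1 kg.
Tool frame: the origin (TCP) lies on the mounting face of the last link; the fingertips stand 182 mm ahead of it and the grasp point (between the pads) lies 164 mm ahead of it; z points along the fingers, y is the direction in which the jaws open and shut (so a half turn about z gives the same grasp; the last joint's range is limited). The gripper opens to 87 mm and grips with 3 to 60 N. Pads are 19 mm wide; open, the fingers measure 117 mm over their backs; the gripper's body (75 mm by 190 mm) begins 51 mm behind the grasp point.
Start: joints at [-1.3, 0.527, 1.433, -0, 1.181, -0.178], TCP at [0.271, -0.563, 0.405] pointing down, gripper open.
Joint ranges: [-3.08, 3.08], [-0.75, 2.2], [0.22, 2.44], [-1.43, 4.57], [0, 2.65], [-2.85, 2.85]. Speed limits (rad/s): [2.79, 2.79, 3.14, 3.14, 3.14, 3.14].

INTERFACE

Orientations are given as a unit quaternion [x, y, z, w].
In Python, from rig import robot, camera, camera_model gives the robot as it stands.
- The arm moves only by the tool drive_tool, never from a script. Its argument "plan" is a list that holds one entry, the list of rows, each a list of 6 numbers: the shift along the world's x, y, z in units of 2.5 cm (1.0 is 2.5 cm), then the turn, a rotation vector about the world's x, y, z in units of 6 degrees (1.0 is 6 degrees). A call has 1 to 8 rows; each row shifts and turns the commanded pose from where the row before left it; what a row does not reach is not made up. A row lasts 1/8 s, in which the tool goes at most 62.5 mm and 10.7 degrees, less where a joint would pass 70% of its speed; a pose out of reach is approached as far as the arm can. A call with a number of a shift or a turn outside -1 to 1 is refused whole. A call with a gripper value outside its range is refused whole. "grip" is the closure, from 0 (fully open) to 1 (shut), set as the call begins (left out, the last holds). The fingers move at their own pace and stop on an object; "force" is the grip in N (left out, the last holds). Time passes only in rows, so rows that do not move let the fingers close. It gives the time, the measured TCP pose, the force and the opening at its end, in the units of the state.
- robot.get_obs(): the state, without advancing time (a new reading comes with each control period).
- camera(name): name is "side" or "top"; returns the picture (480x640x3 uint8, red, green, blue); there is no depth.
- camera_model(name): a dict with "K" (3x3 intrinsics, pixels), "world_to_cam" (4x4, takes a point from world to camera coordinates). Camera axes: x right, y up, looking along -z (the intrinsics and any distortion apply to the point x, -y, -z); pixel columns grow to the right and rows downward; lengths in m; the calibration is good to about 2 mm. A picture is of the moment at which its call begins. camera_model takes no time and is no camera call.
- robot.hand_in(): hands the job in, once; it reports no verdict.
The state is a dict: "time": time; "q": joint angles; "joint_velocities": joint speeds; "joint_torque": joint torques, N m; "position": TCP position; "tool_rot": TCP orientation; "ft_force": force on the tool from outside, world axes, zero at the start; "moment": the same for the moment, N m; "grip_width": finger opening in m.
Only numpy, scipy, OpenCV 4.12 (cv2) and the standard library are available. Lean on these libraries where they do the work, as an engineer would, in place of code of your own. Each camera call takes 0.05 s, during which the arm holds its last target.

TASK

Two round sample chambers are fixed to the science bench. On the wider, lower one, turn the steel lock collar by its upright post until the post lines up with the black index rib on the chamber's side, then let go. Leave the collar of the slimmer, taller chamber as it is.

Things in the scene. Friction and masses are not known exactly. Their poses are not given: they have to be found in the camera images.
- chamber: Wider chamber, fixed: round foot plate 210 mm across, steel collar on top (148 mm across, 62 to 82 mm above the bench) around a clear lid whose low knob ends at 84 mm. Origin: middle of the underside, on the collar's axis; z up. Black index rib (the locked mark, 12 mm wide, up to 84 mm high, centred 83 mm from the axis) just outside the collar, on the chamber's own -x side.
- ring (a joint): Turn of the wider chamber's collar, rad: 0 = post in line with the index rib (locked), growing counter-clockwise seen from above. Starts between 1.0 and 1.9, so turn it clockwise. Range -0.6 to 2.2: no stop or click at the mark. Friction of about 0.12 N m (2 N at the post) keeps it where it is left.
- ring_post (a point): Centre of the top of the wider collar's one post: round, upright, black plastic, 14 mm thick, from 82 to 127 mm above the bench, 62 mm from the collar's axis. It can be gripped from above in any direction or pushed sideways, and goes round with the collar.
- slim_ring_post (a point): Centre of the top of the post of the slimmer, taller chamber (leave its collar alone): collar 94 mm across, 80 to 100 mm above the bench; post 14 mm thick, ending at 145 mm, 35 mm from its axis; round foot plate 150 mm across, fixed.
There are look-alikes about, which are no part of the job. What is shaped like the chamber but pink is not meant.

How it is judged:
At the end, for the whole second after the job is handed in: The wider chamber's collar stands still with its post in line with the index rib, within 0.2 rad (about 11 degrees, 12 mm at the post), and the slim chamber's post is within 12 mm of where it began (value of joint ring between -0.2 and 0.2 rad and velocity of joint ring between -0.05 and 0.05 rad/s and distance of slim_ring_post from where it was at the start of the episode below 0.012 m); the robot touches nothing.
It fails at once if the slim chamber's collar is turned (its post moves more than 12 mm) (distance of slim_ring_post from where it was at the start of the episode above 0.012 m).
It also fails if it takes over 32 s, if anything falls off the work surface, if the arm or the gripper's body presses on something with over 40 N, if the wrist force passes 120 N, or if a joint passes its speed limit or range.

## Working session

There is one attempt and no reset: what is moved stays moved. The work goes in short steps, Python scripts to look and compute and a tool call to move; the robot and the scene stay as the last step left them, time stands still between calls to the robot, and variables do not carry over. Pictures are saved under pics/ and viewed, and the job is handed in when it is done.

Besides the shell and the picture viewer there is one more tool, called after "Emit:" as a command line: name --argument value ..., lists and objects as JSON in quotes. drive_tool: Moves the arm, as the interface text tells. Shifts and turns lie within -1 to 1; 1 stands for 2.5 cm of shift or 6 degrees of turn. Its arguments: {"type":"object","properties":{"plan":{"type":"array","items":{"type":"array","items":{"type":"array","items":{"type":"number","minimum":-1,"maximum":1}}}},"grip":{"type":"number"},"force":{"type":"number"}},"required":["plan"]}

```bash
mkdir -p pics; ls
python3 - <<'E'
from rig import robot,camera,camera_model
import cv2
for n in("top","side"):
    cv2.imwrite(f"pics/{n}0.png",camera(n)[:,:,::-1])
    m=camera_model(n);print(n,m)
o=robot.get_obs();print(o)
E
```

```text
pics
top {'K': array([[554.57422286,   0.        , 321.94784033],
       [  0.        , 554.57422286, 235.36047367],
       [  0.        ,   0.        ,   1.        ]]), 'world_to_cam': array([[-0.02409964, -0.99970186,  0.00392403, -0.11768445],
       [ 0.99364643, -0.02352165,  0.11006135, -0.46097892],
       [-0.10993623,  0.00655153,  0.99391705, -1.32951542],
       [ 0.        ,  0.        ,  0.        ,  1.        ]])}
side {'K': array([[618.51879557,   0.        , 312.3102163 ],
       [  0.        , 618.51879557, 243.79470822],
       [  0.        ,   0.        ,   1.        ]]), 'world_to_cam': array([[ 0.87992046, -0.47481049, -0.01717501, -0.45937664],
       [ 0.29899023,  0.52527207,  0.79667691, -0.17380897],
       [-0.369249  , -0.70614747,  0.60416134, -1.33704666],
       [ 0.        ,  0.        ,  0.        ,  1.        ]])}
{'time': 0.1, 'q': array([-1.30049015e+00,  5.28388338e-01,  1.43377747e+00,  2.67140434e-06,
        1.18137808e+00, -1.78526652e-01]), 'joint_velocities': array([-0.00022285, -0.00292087, -0.00255437, -0.00109002,  0.00111949,
        0.00047525]), 'joint_torque': array([ 8.40072084e-05, -4.40984666e+01, -1.77149999e+01,  6.34676311e-02,
        5.33199264e-02, -3.70152702e-05]), 'position': array([ 0.27112532, -0.56279144,  0.40385878]), 'tool_rot': array([ 9.74923792e-01,  2.22536845e-01, -4.35211899e-05, -9.74646007e-04]), 'ft_force': array([ 0.71396362,  0.26836574, -1.15816464]), 'moment': array([-0.00754864, -0.01842551,  0.06328032]), 'grip_width': 0.08686754383886144}
```

View pics/top0.png

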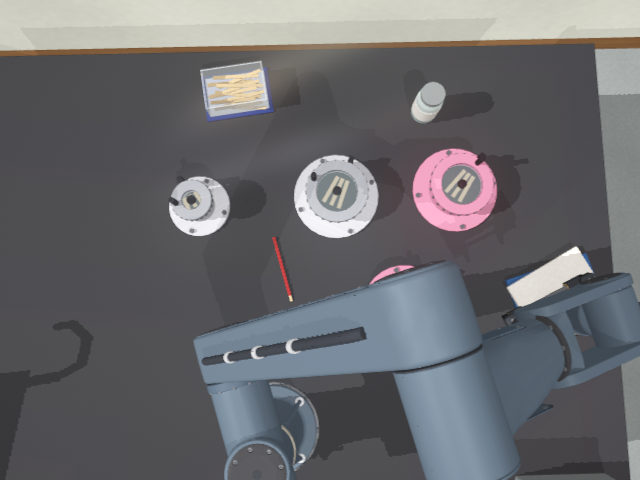

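View pics/side0.png

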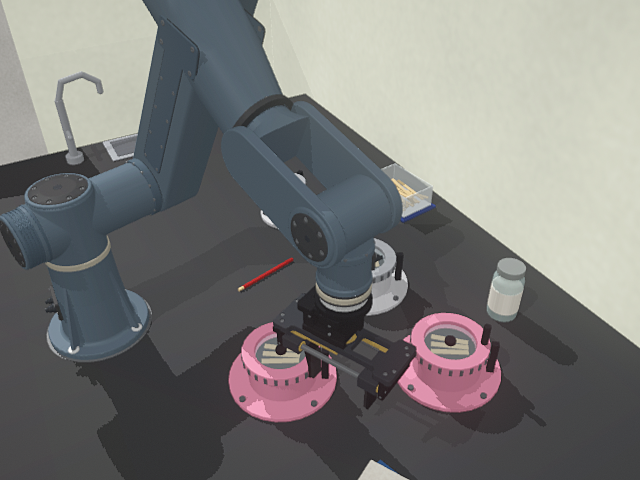

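The top view shows the grey wide chamber at about (336,195), the slim one at (199,206) and a pink decoy at (455,190). A second pink one is partly hidden near (400,280). I'll zoom in on the wide chamber.

Run:
```python
import cv2
i=cv2.imread("pics/top0.png");cv2.imwrite("pics/z0.png",cv2.resize(i[145:245,285:390],None,fx=5.5,fy=5.5,interpolation=cv2.INTER_CUBIC))
i=cv2.imread("pics/side0.png");cv2.imwrite("pics/z1.png",cv2.resize(i[220:420,220:520],None,fx=2.6,fy=2.6,interpolation=cv2.INTER_CUBIC))
```

```text
(no output)
```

View pics/z0.png

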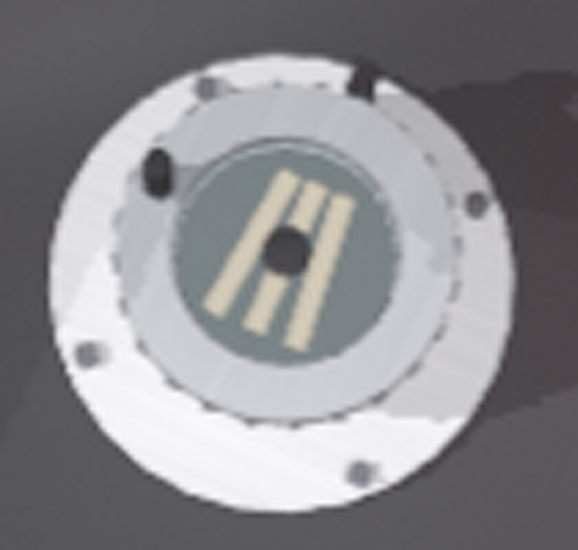

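View pics/z1.png

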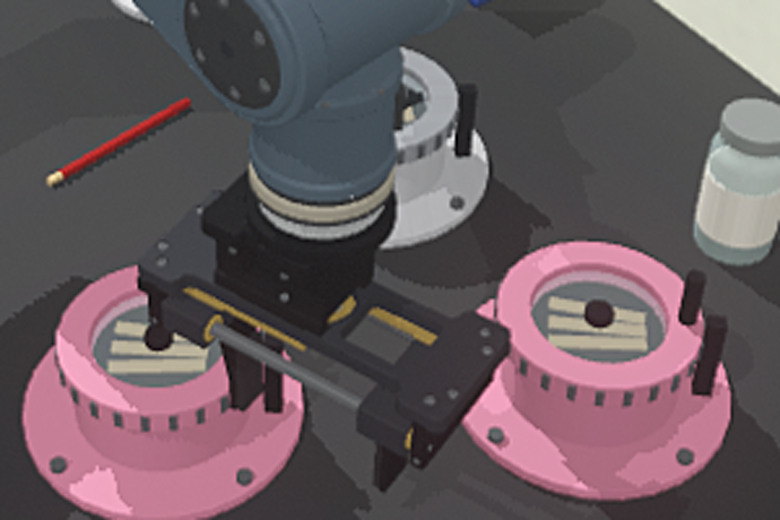

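The zoomed crop shows the post blob at crop (158,172), the rib at (361,80) and the knob at (286,250). Next I segment them and cast rays onto the known heights.

```bash
cat > h.py <<'E'
import numpy as np,cv2
from rig import robot,camera,camera_model
def ray(n,px,z):
    m=camera_model(n);K=m["K"];T=m["world_to_cam"];R=T[:3,:3];t=T[:3,3]
    c=-R.T@t
    d=np.array([(px[0]-K[0,2])/K[0,0],-(px[1]-K[1,2])/K[1,1],-1.]);d=R.T@d
    return c+d*(z-c[2])/d[2]
def proj(n,p):
    m=camera_model(n);K=m["K"];T=m["world_to_cam"];q=T[:3,:3]@np.array(p)+T[:3,3]
    u=K@np.array([q[0],-q[1],-q[2]]);return u[:2]/u[2]
E
python3 - <<'E'
from h import *
i=cv2.imread("pics/top0.png")
g=cv2.cvtColor(i,cv2.COLOR_BGR2GRAY)
m=(g[145:245,285:390]<65).astype(np.uint8)
n,l,s,c=cv2.connectedComponentsWithStats(m)
for k in range(1,n):
    if 4<s[k,4]<300: print(s[k],c[k]+[285,145])
# foot plate: bright mask ellipse
b=(g>125).astype(np.uint8); b[:, :285]=0;b[:,390:]=0;b[:145]=0;b[245:]=0
cs,_=cv2.findContours(b,cv2.RETR_EXTERNAL,cv2.CHAIN_APPROX_NONE)
k=max(cs,key=cv2.contourArea);e=cv2.fitEllipse(cv2.convexHull(k));print(e)
print("foot z0.01",ray("top",e[0],0.01))
m=camera_model("top")["world_to_cam"];print("cam",-m[:3,:3].T@m[:3,3])
for nm,px,z in (("knob",(285+286/5.5,145+250/5.5),.084),("postc",(285+158/5.5,145+172/5.5),.1045),("ribtop",(285+361/5.5,145+80/5.5),.07)):
    print(nm,ray("top",px,z))
E
```

```text
[64 12  5  5 19] [350.89473684 158.89473684]
[27 28  4  7 16] [313.8125 177.125 ]
((335.6199645996094, 196.1173858642578), (83.18648529052734, 84.50236511230469), 99.40023040771484)
foot z0.01 [ 0.55732242 -0.16519493  0.01      ]
cam [ 0.30905199 -0.11978198  1.3726258 ]
knob [ 0.55730662 -0.16634726  0.084     ]
postc [ 0.58812742 -0.11234414  0.1045    ]
ribtop [ 0.63452548 -0.20161631  0.07      ]
```

The measured radii agree with what's given: post 61.5 mm (expected 62) and rib 85 mm (expected 83). The axis is at about (0.557, -0.166). The post is at 60° and the rib at -25°, so ring is about 1.48 rad. The jaw direction (-64°) is close to the arc's mean tangent, so I can keep the tool's orientation as it is.

Emit:
drive_tool --plan '[[[0.7,1,0,0,0,0],[0.7,1,0,0,0,0],[0.7,1,0,0,0,0],[0.7,1,0,0,0,0],[0.7,1,0,0,0,0],[0.7,1,0,0,0,0],[0.7,1,0,0,0,0],[0.7,1,0,0,0,0]]]' --grip 0 --force 25

```text
time: 1.1
position: [0.4116, -0.3621, 0.4044]
tool_rot: [0.975, 0.222, -0.0, -0.0]
ft_force: [-0.3, 0.2, -0.1]
grip_width: 0.0867
```

Emit:
drive_tool --plan '[[[0.7,1,0,0,0,0],[0.7,1,0,0,0,0],[0.7,1,0,0,0,0],[0.7,1,0,0,0,0],[0.7,1,0,0,0,0],[0.7,1,0,0,0,0],[0.7,1,0,0,0,0],[0.7,1,0,0,0,0]]]'

```text
time: 2.1
position: [0.5516, -0.1621, 0.4043]
tool_rot: [0.975, 0.223, -0.0, -0.0]
ft_force: [0.1, 0.1, 0.3]
grip_width: 0.087
```

Emit:
drive_tool --plan '[[[0.7,1,0,0,0,0],[0.7,1,0,0,0,0],[0,0,0,0,0,0],[0,0,0,0,0,0]]]'

```text
time: 2.6
position: [0.5858, -0.1133, 0.4043]
tool_rot: [0.975, 0.223, -0.001, -0.0]
ft_force: [0.1, -0.4, 0.1]
grip_width: 0.0873
```

Run:
```python
from h import *
for n in("top","side"): cv2.imwrite(f"pics/{n}1.png",camera(n)[:,:,::-1])
o=robot.get_obs();print(o["time"],o["position"],o["tool_rot"],o["q"])
for p in ((.557,-.166,.084),(.588,-.112,.127),(.634,-.2016,.084)): print(proj("side",p))
```

```text
2.7 [ 0.58566724 -0.11386926  0.40453619] [ 9.75043343e-01  2.22014183e-01 -4.23674566e-04 -5.05539622e-05] [-3.79081199e-01  4.89440059e-01  1.50607508e+00 -4.35824833e-04
  1.14683282e+00  7.44135079e-01]
[360.95264206 256.18791494]
[360.52946367 224.18007612]
[398.83381235 254.21816245]
```

View pics/side1.png

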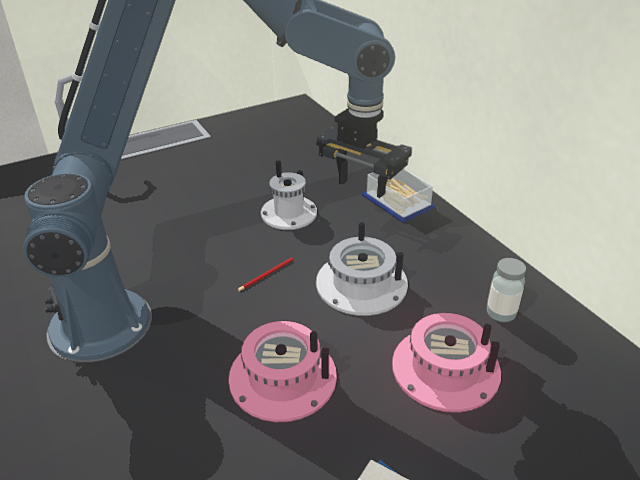

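The side view puts the post top at about (361,224) and the rib top at about (399,254). Both match the projections to within a pixel or two. I'll descend with the grasp point at about 0.112 and the tips at about 0.094, above the rib and knob at 0.084, then grip.

Emit:
drive_tool --plan '[[[0.1,0,-1,0,0,0],[0,0,-1,0,0,0],[0,0,-1,0,0,0],[0,0,-1,0,0,0],[0,0,-0.7,0,0,0],[0,0,-0.4,0,0,0],[0,0,0,0,0,0]]]'

```text
time: 3.58
position: [0.5886, -0.1133, 0.2768]
tool_rot: [0.975, 0.222, -0.0, -0.0]
ft_force: [0.5, 0.3, 0.0]
grip_width: 0.0872
```

Run:
```python
from h import *
i=camera("side")[:,:,::-1];cv2.imwrite("pics/side2.png",cv2.resize(i[120:320,240:500],None,fx=3,fy=3))
print(robot.get_obs()["position"])
```

```text
[ 0.58883439 -0.11330094  0.27745892]
```

View pics/side2.png

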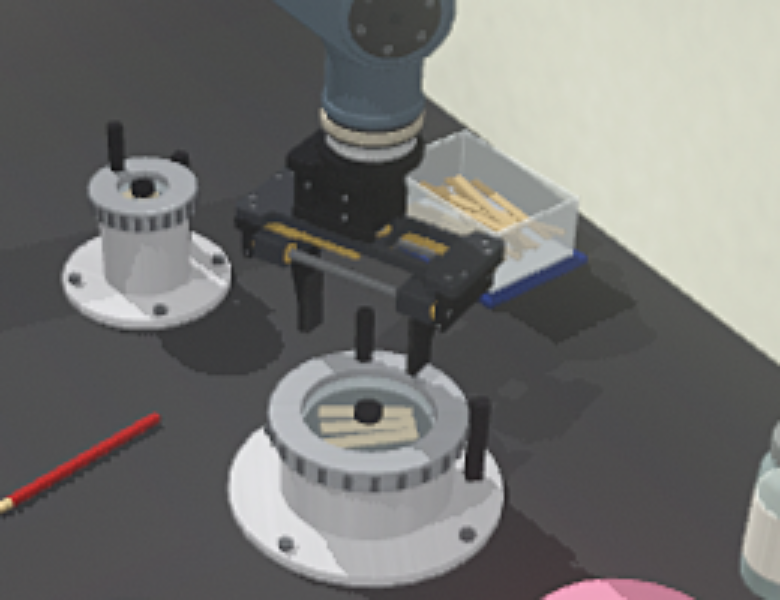

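The post, at crop (365,333), stands between the open fingers. Closing now.

Emit:
drive_tool --plan '[[[0,0,0,0,0,0],[0,0,0,0,0,0],[0,0,0,0,0,0],[0,0,0,0,0,0],[0,0,0,0,0,0],[0,0,0,0,0,0],[0,0,0,0,0,0],[0,0,0,0,0,0]]]' --grip 1 --force 25

```text
time: 4.62
position: [0.5887, -0.1131, 0.2772]
tool_rot: [0.975, 0.223, -0.0, -0.0]
ft_force: [0.6, -0.2, 0.5]
grip_width: 0.0147
```

Run:
```python
from h import *
o=robot.get_obs();print(o["position"],o["grip_width"],o["ft_force"],o["moment"])
c=np.array([.557,-.1658]);p=o["position"][:2];v=p-c;print(np.hypot(*v),np.degrees(np.arctan2(v[1],v[0])))
a=np.radians(np.linspace(np.degrees(np.arctan2(v[1],v[0])),-25,17));r=np.linspace(np.hypot(*v),.062,17)
P=c+np.c_[r*np.cos(a),r*np.sin(a)];print(np.round(np.diff(P,axis=0)/.025,2).tolist(),P[-1])
```

```text
[ 0.58869855 -0.11306068  0.27722305] 0.014709490072416965 [ 0.612587   -0.17211322  0.51627058] [-0.04521582  0.03273219 -0.01521422]
0.06153237881619252 58.99235924828318
[[0.19, -0.12], [0.18, -0.14], [0.16, -0.16], [0.15, -0.17], [0.13, -0.18], [0.11, -0.19], [0.1, -0.2], [0.08, -0.21], [0.06, -0.22], [0.04, -0.22], [0.02, -0.23], [-0.0, -0.23], [-0.03, -0.23], [-0.05, -0.22], [-0.07, -0.22], [-0.09, -0.21]] [ 0.61319108 -0.19200233]
```

The opening is 14.7 mm, so the 14 mm post is held. Driving the arc.

Emit:
drive_tool --plan '[[[0.19,-0.12,0,0,0,0],[0.18,-0.14,0,0,0,0],[0.16,-0.16,0,0,0,0],[0.15,-0.17,0,0,0,0]]]'

```text
time: 5.12
position: [0.606, -0.1254, 0.2771]
tool_rot: [0.975, 0.221, 0.001, -0.003]
ft_force: [3.2, 11.1, 1.5]
grip_width: 0.0138
```

Emit:
drive_tool --plan '[[[0.13,-0.18,0,0,0,0],[0.11,-0.19,0,0,0,0],[0.1,-0.2,0,0,0,0],[0.08,-0.21,0,0,0,0]]]'

```text
time: 5.62
position: [0.6171, -0.1454, 0.2771]
tool_rot: [0.975, 0.222, 0.001, -0.002]
ft_force: [0.3, 5.8, -0.6]
grip_width: 0.013
```

Emit:
drive_tool --plan '[[[0.06,-0.22,0,0,0,0],[0.04,-0.22,0,0,0,0],[0.02,-0.23,0,0,0,0],[0,-0.23,0,0,0,0]]]'

```text
time: 6.12
position: [0.6197, -0.1684, 0.277]
tool_rot: [0.975, 0.222, 0.001, -0.002]
ft_force: [2.4, 6.1, 0.5]
grip_width: 0.0133
```

Emit:
drive_tool --plan '[[[-0.03,-0.23,0,0,0,0],[-0.05,-0.22,0,0,0,0],[-0.07,-0.22,0,0,0,0],[-0.09,-0.21,0,0,0,0],[0,0,0,0,0,0],[0,0,0,0,0,0]]]'

```text
time: 6.88
position: [0.6136, -0.1911, 0.277]
tool_rot: [0.975, 0.222, 0.001, -0.001]
ft_force: [2.2, 4.6, -1.3]
grip_width: 0.0131
```

Run:
```python
from h import *
i=camera("side")[:,:,::-1];cv2.imwrite("pics/side3.png",cv2.resize(i[140:320,280:480],None,fx=3.2,fy=3.2))
o=robot.get_obs();print(o["position"],o["grip_width"],o["ft_force"])
print((proj("side",(.6132,-.192,.127))-[280,140])*3.2)
```

```text
[ 0.61358914 -0.19115381  0.27698531] 0.013262191408590317 [ 2.50753627  4.98829496 -0.77303337]
[351.20715081 317.70311667]
```

View pics/side3.png

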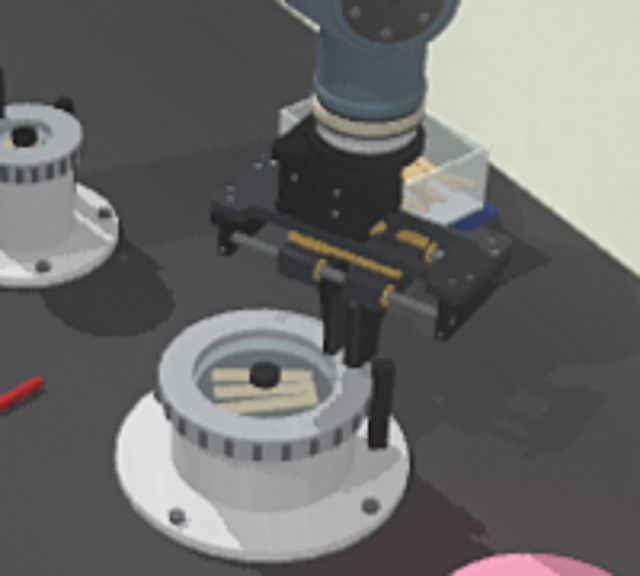

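The fingers hold the post next to the rib, with its top at crop (381,362). Now I release, lift straight up and move aside for a look.

Emit:
drive_tool --plan '[[[0,0,0,0,0,0],[0,0,0,0,0,0],[0,0,0,0,0,0],[0,0,0,0,0,0],[0,0,0,0,0,0],[0,0,0,0,0,0],[0,0,0,0,0,0]]]' --grip 0

```text
time: 7.8
position: [0.6132, -0.1918, 0.2773]
tool_rot: [0.975, 0.223, 0.0, 0.0]
ft_force: [-0.2, -0.1, 0.5]
grip_width: 0.0752
```

Emit:
drive_tool --plan '[[[0,0,0.6,0,0,0],[0,0,1,0,0,0],[0,0,1,0,0,0],[0,0,1,0,0,0],[0,0,1,0,0,0],[-0.5,-1,0,0,0,0],[-0.5,-1,0,0,0,0],[-0.5,-1,0,0,0,0]]]'

```text
time: 8.8
position: [0.5753, -0.2673, 0.3937]
tool_rot: [0.975, 0.223, 0.001, 0.001]
ft_force: [0.3, 0.1, -0.5]
grip_width: 0.0873
```

Emit:
drive_tool --plan '[[[-0.7,-1,0,0,0,0],[-0.7,-1,0,0,0,0],[-0.7,-1,0,0,0,0],[-0.7,-1,0,0,0,0],[-0.7,-1,0,0,0,0],[-0.7,-1,0,0,0,0],[-0.7,-1,0,0,0,0],[-0.7,-1,0,0,0,0]]]'

```text
time: 9.8
position: [0.4351, -0.4676, 0.3936]
tool_rot: [0.975, 0.223, 0.0, 0.001]
ft_force: [-0.1, -0.8, -0.1]
grip_width: 0.0871
```

Emit:
drive_tool --plan '[[[-0.7,-1,0,0,0,0],[-0.7,-1,0,0,0,0],[-0.7,-1,0,0,0,0],[-0.7,-1,0,0,0,0],[0,0,0,0,0,0],[0,0,0,0,0,0]]]'

```text
time: 10.55
position: [0.3659, -0.5662, 0.3928]
tool_rot: [0.975, 0.222, 0.0, -0.0]
ft_force: [0.5, -0.2, -0.7]
grip_width: 0.0869
```

Run:
```python
from h import *
i=camera("top")[:,:,::-1];cv2.imwrite("pics/top4.png",i)
cv2.imwrite("pics/z4.png",cv2.resize(i[145:245,285:390],None,fx=5.5,fy=5.5,interpolation=cv2.INTER_CUBIC))
m=(cv2.cvtColor(i,cv2.COLOR_BGR2GRAY)[145:245,285:390]<65).astype(np.uint8)
n,l,s,c=cv2.connectedComponentsWithStats(m)
for k in range(1,n):
    if 4<s[k,4]<300: print(s[k],c[k]+[285,145])
j=cv2.imread("pics/top0.png")
d=cv2.absdiff(i[165:245,160:235],j[165:245,160:235]).max(2);print("slim diff",d.max(),(d>40).sum())
o=robot.get_obs();print(o["time"],o["position"],o["ft_force"])
```

```text
[59 12 10 11 45] [348.22222222 161.6       ]
[90 13 15  4 37] [383.32432432 159.24324324]
slim diff 24 0
10.6 [ 0.36620779 -0.56593058  0.3926732 ] [0.49355957 0.3788677  0.75112395]
```

View pics/z4.png

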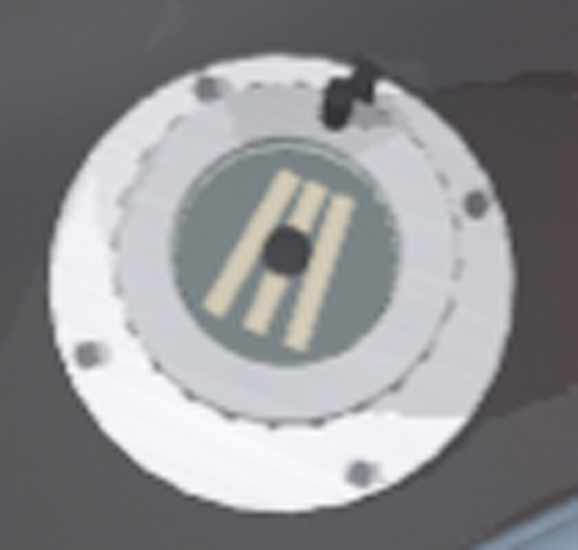

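Run:
```python
from h import *
c=np.array([.557,-.1658])
f=lambda x,y,z:ray("top",(285+(x+.5)/5.5-.5,145+(y+.5)/5.5-.5),z)[:2]
for nm,p in (("post",f(337,103,.1045)),("post bottom end",f(334,120,.086)),("rib",f(361,80,.07))):
    v=p-c;print(nm,p,np.hypot(*v),np.degrees(np.arctan2(v[1],v[0])))
i=camera("side")[:,:,::-1];cv2.imwrite("pics/z5.png",cv2.resize(i[190:320,300:430],None,fx=4.5,fy=4.5))
print([(proj("side",p)-[300,190])*4.5 for p in ((.6132,-.192,.127),(.557,-.1658,.084),(.632,-.2008,.084))])
```

```text
post [ 0.61716871 -0.18803881] 0.0641470041568943 -20.284697475569377
post bottom end [ 0.61422754 -0.18752803] 0.06121354895035815 -20.79066507813039
rib [ 0.63555087 -0.20066432] 0.08594044186144724 -23.93374429987131
[array([403.88505582, 221.77000782]), array([274.07216282, 297.62721577]), array([440.47896939, 289.34672626])]
```

View pics/z5.png

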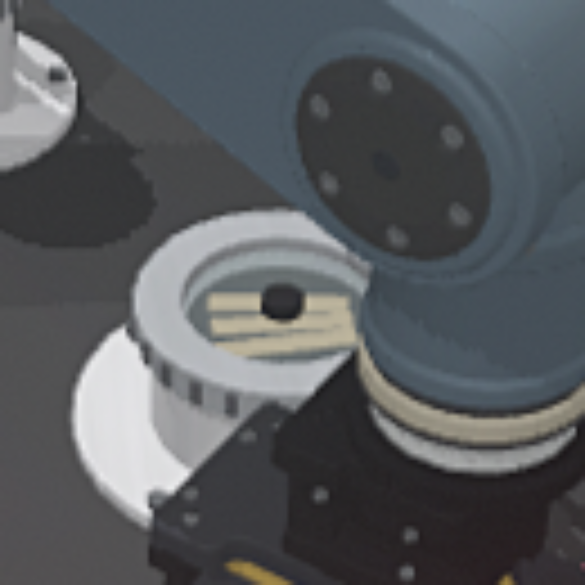

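The top view puts the post at about -20.5° and the rib at about -24° to -25°. That is an error of about 0.07 rad, inside the 0.2 allowed. The slim chamber's image hasn't changed. Handing in.

```bash
python3 -c "
from rig import robot
print(robot.hand_in())"
```

```text
the job is handed in; nothing more can be done
None
```

I gripped the wider grey chamber's post from above and turned the collar clockwise along the arc, from about 1.48 rad to the index rib. I then let go, lifted clear and handed in at about 10.7 s; no verdict is reported.

- **Alignment:** in the last top view the post is at about -20.5° and the rib at about -24° to -25°. That leaves about 0.07 rad, inside the 0.2 limit. The tool stood at about -25° when I let go, so the post seems to have lagged about 4° behind it. Single-view error may account for some of that.
- **Second view:** the final side view was no use for checking this, because the arm hid the post.
- **Slim chamber:** its part of the top image is the same as at the start (no pixel differs by more than 24 of 255).
- **Forces:** readings at the ends of moves reached about 12 N while turning, and were about 1 N or less once clear. The gripper was open and well away from everything at hand-in.

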